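# Hold the filter-cleaning dial on its third position

## Task

Clean the dust extractor's filter from its control box: pull the red stop knob straight up to the end of its travel, where it snaps and stays out. Then turn the black winged dial clockwise (seen from above) past the first and second click to the third, the green mark, and keep it there for at least three seconds: it springs back when let go, so finish still holding the dial on the green mark, with the stop knob still out. Leave the loose things on the bench where they lie.

Things in the scene. Friction and masses are not known exactly. Their poses are not given: they have to be found in the camera images.
- control_box: grey control box with an aluminium panel on top, 130 x 240 x 56 mm (x, y, height), screwed to the bench; origin at the centre of its underside, z up, the long side along its y; its panel top is 56 mm above the bench. The red stop knob stands at (0, -60) mm and the dial at (-6, 60) mm in its x, y. A thin aerial rises to 79 mm above the bench at (73, 0) mm, on its far (+x) side
- stop_knob_head (a point): centre of the red mushroom head of the stop knob: round, 39 mm in diameter, from 10 mm below to 12 mm above this point, on an 18 mm stem; the widest part, with upright sides, is 4 mm below to 4 mm above this point. When pushed in, the point is 22 mm above the panel and the head's underside 12 mm above the panel (4 mm above an 8 mm high black collar of 30 mm diameter)
- stop_knob (a joint): how far the stop knob is pulled out, straight up, in m: about 0 pushed in, 0.014 fully out (hard stop). An over-centre spring: needs up to about 5.5 N; let go below 0.007 it snaps back in, beyond that it snaps out to 0.014 and stays; about 4 N push it back in
- dial_wing (a point): centre of the upright wing of the black dial, on the dial's axis (vertical): the wing is 50 mm long, 14 mm thick and 34 mm high, from 17 mm below to 17 mm above this point; its x axis runs along the wing towards the end with the white line (the pointer), y across the wing, z up. The point is 28 mm above the panel. Under the wing lies a round disc of 52 mm diameter whose top is 16 mm below this point. At rest the pointer stands 0.63 rad anticlockwise of the box's x axis
- dial (a joint): angle of the dial in rad, growing clockwise seen from above: 0 at rest, clicks (detents) at 0.42, 0.84 and 1.26 (third, the green mark), hard stop at 1.36. A return spring of 0.05 N m at 0 and 0.11 N m at 1.26, and clicks that add or take up to 0.05 N m; let go anywhere, it runs back to 0
- tape_measure: yellow tape measure standing on the bench, 39 x 86 x 61 mm, a bystander; origin at the centre of its underside
- masking_tape: roll of cream masking tape lying flat, 97 mm in diameter, 25 mm high, a bystander; origin at the centre of its underside
- the_hand_sander: hand sanding block with a white grip, 62 x 105 x 42 mm, a bystander; origin at the centre of its underside
- marker: white marker pen with a black cap, 17 x 135 x 16 mm, lying, a bystander; origin at the centre of its underside
- try_square: try square with wooden stock and steel blade, 106 x 168 x 17 mm, lying flat, a bystander; origin at the centre of its underside

How it is judged (in metres and radians):
On the way, in this order (a step that is already met when the one before it is completed fails the run):
1. the stop knob is pulled out to its stop (value of joint stop_knob above 0.012 m and value of joint dial below 0.2 rad), for 0.2 s.
2. the dial is kept on its third position for 3 s, the stop knob out (value of joint dial above 1.11 rad and value of joint stop_knob above 0.012 m), for 3 s.
At the end, for the whole second after the job is handed in: the dial stands on its third position (1.11 rad or more; third click at 1.26), held there by the gripper's fingers (contact force with the control box and its dial over 1 N), and the stop knob is out (over 12 of 14 mm) (all of step 2 and contact force between the fingers and control_box above 1 N); the arm keeps its last pose, push and grip.
It fails at once if a loose bystander was moved by more than 30 mm (distance of any of tape_measure, masking_tape, the_hand_sander, marker, try_square from where it was at the start of the episode above 0.03 m).
It also fails if it takes over 48 s, if anything falls off the work surface, if the arm or the gripper's body presses on something with over 40 N, if the wrist force passes 120 N, or if a joint passes its speed limit or range.

## Robot

A 7-joint arm with a two-finger parallel gripper is mounted at the origin on a cart in front of the work surface, level with it; the furniture and walls round the work are solid. World frame = base frame: x ahead of the robot, y to its left, z up, the work surface at z = 0. Lengths are in mm, angles in rad, forces in N, time in s.
With the tool pointing down it reaches from about 400 to 850 mm from the base axis. Payload 4.5 kg.
Tool frame: the origin (TCP) lies midway between the tips of the shut fingers; the grasp point (between the pads) lies 19 mm behind it; z points along the fingers, y is the direction in which the jaws open and shut (so a half turn about z gives the same grasp; the last joint's range is limited). The gripper opens to 88 mm and grips with 3 to 60 N. Pads are 18 mm wide; open, the fingers measure 123 mm over their backs; the gripper's body (75 mm by 187 mm) begins 45 mm behind the grasp point.
Start: joints at [-1.127, 0.689, -0.195, 1.565, 0.157, 0.902, -0.215], TCP at [249, 573.282, 238.743] pointing down, gripper open.
Joint ranges: [-3.01, 3.01], [-0.46, 2.08], [-1.47, 1.51], [0.13, 2.56], [-1, 4.14], [0.04, 2.09], [-2.66, 2.66]. Speed limits (rad/s): [2.57, 2.57, 3.14, 3.14, 3.14, 3.14, 3.14].

## Interface

Orientations are given as a unit quaternion [x, y, z, w].
In Python, from plant import telemetry, optics, env, masks_of, place_of gives the robot as it stands. The module is installed in compiled form; this text tells all that it offers.
- The arm moves only by the shell command python3 -m inch 'ROWS' [OPENING]. ROWS is a JSON object of lists of equal length, an entry for each row: "delta_pos": the shift along the tool's x, y, z in units of 50 mm (1.0 is 50 mm), a list of three; "rot": the turn, a rotation vector about the tool's x, y, z in units of 10 degrees (1.0 is 10 degrees), a list of three. A call has 1 to 10 rows; each row shifts and turns the pose as measured when the row begins, along the tool's axes as they then stand; what a row does not reach is not made up. A row lasts 1/8 s, in which the tool goes at most 62.5 mm and 10.7 degrees, less where a joint would pass 70% of its speed; a pose out of reach is approached as far as the arm can. A call is refused whole if a number of a shift passes 1 or a number of a turn 1, either way. A call with a gripper value outside its range is refused whole. OPENING is the opening, from 0 (shut) to 1 (fully open), set as the call begins (- or left out, the last holds). The fingers move at their own pace and stop on an object; the grip force is fixed at half the most. Time passes only in rows, so rows that do not move let the fingers close. It gives the time, the measured TCP pose, the force and the opening at its end, in the units of the state.
- telemetry.observe(): the state, without advancing time (a new reading comes with each control period).
- optics.camera(name): name is "scene" or "top"; returns the picture (384x512x3 uint8, blue, green, red); there is no depth.
- optics.camera_params(name): a dict with "fx", "fy", "cx", "cy" (pixels), "k1" (the pictures are not rectified: a ray, as slopes to the right and down, at radius r is drawn at 1 + k1 r^2 times it, then the intrinsics apply), "xyz" and "attitude" of the camera in the world. Camera axes: x right, y up, looking along -z (the intrinsics and any distortion apply to the point x, -y, -z); pixel columns grow to the right and rows downward; lengths in mm; the calibration is good to about 2 mm. A picture is of the moment at which its call begins. camera_params takes no time and is no camera call.
- env.close_job(): hands the job in, once; it reports no verdict.
Trained networks look in the newest picture that a camera, given by its name, has taken for a name from the list of things; names that differ only in an ending like _2 or _b are one class to them, and where a whole thing is asked for, a point or a joint stands for the part that bears it (a point fixed in the world has none). Each returns a list of dicts, best first, with "score" (0 to 1); they miss things now and then, are a little off and sometimes report something else, mostly with a low value. They report only what shows in the picture. A call takes as long as a camera call.
- masks_of(camera, name): "mask" (384x512 bool, what is visible of it) and "bbox" ([left, top, right, bottom] in pixels, round what is visible of it).
- place_of(camera, name): "pixel" ([column, row] in pixels: a listed point, or the origin of a listed thing).
The state is a dict: "t": time; "joints": joint angles; "dq": joint speeds; "effort": joint torques, N m; "tcp_pos": TCP position; "tcp_rot": TCP orientation; "force": force on the tool from outside, world axes, zero at the start; "moment": the same for the moment, N m; "opening": opening from 0.0 (shut) to 1.0 (fully open).
Only numpy, scipy, OpenCV 4.12 (cv2) and the standard library are available. Lean on these libraries where they do the work, as an engineer would, in place of code of your own. Each camera call takes 0.05 s, during which the arm holds its last target.

## Working session

There is one attempt and no reset: what is moved stays moved. The work goes in short steps, Python scripts to look and compute and a shell command to move; the robot and the scene stay as the last step left them, time stands still between calls to the robot, and variables do not carry over. Pictures are saved under pics/ and viewed, and the job is handed in when it is done.

```bash
mkdir -p pics; cat > h.py <<'E'
import numpy as np, cv2
from plant import telemetry, optics, env, masks_of, place_of
from scipy.spatial.transform import Rotation as R
def ray(cam,px):
    p=optics.camera_params(cam)
    K=np.array([[p['fx'],0,p['cx']],[0,p['fy'],p['cy']],[0,0,1.]])
    u=cv2.undistortPoints(np.array([[px]],float),K,np.array([p['k1'],0,0,0,0.]))[0,0]
    a=p['attitude']
    M=R.from_quat(a).as_matrix() if np.size(a)==4 else np.array(a)
    return np.array(p['xyz'],float), M@np.array([u[0],-u[1],-1.])
def at_z(cam,px,z):
    o,d=ray(cam,px); return o+d*(z-o[2])/d[2]
def tri(a,b):
    (o1,d1),(o2,d2)=ray('scene',a),ray('top',b)
    A=np.stack([d1,-d2],1); s=np.linalg.lstsq(A,o2-o1,rcond=None)[0]
    p,q=o1+s[0]*d1,o2+s[1]*d2
    return (p+q)/2,np.linalg.norm(p-q)
E
python3 - <<'E'
from h import *
s=telemetry.observe(); print(s)
for c in('scene','top'):
    print(optics.camera_params(c)); cv2.imwrite(f'pics/{c}0.png',optics.camera(c))
P={}
for n in('control_box','stop_knob_head','dial_wing'):
    for c in('scene','top'):
        r=place_of(c,n); print(n,c,[(x['pixel'],round(x['score'],2)) for x in r[:3]]); P[n,c]=r[0]['pixel'] if r else None
    if P[n,'scene'] is not None and P[n,'top'] is not None: print(tri(P[n,'scene'],P[n,'top']))
    z={'control_box':0,'stop_knob_head':78,'dial_wing':84}[n]
    for c in('scene','top'):
        if P[n,c] is not None: print(c,at_z(c,P[n,c],z))
E
```

```text
{'t': 0.0, 'joints': array([-1.12719315,  0.68997697, -0.19452913,  1.5663431 ,  0.15733918,
        0.90252916, -0.21511633]), 'dq': array([ 0.00043886,  0.00042736,  0.00048414, -0.00017509,  0.001     ,
        0.00056147, -0.0009913 ]), 'effort': array([ 2.37574977e-04, -5.27554214e+01, -1.26736544e+00, -1.53431368e+01,
       -5.27330046e-02,  6.39314341e-03,  1.75452169e-04]), 'tcp_pos': array([248.8116975 , 572.64014492, 237.91506772]), 'tcp_rot': array([ 2.03419829e-01,  9.79091165e-01, -9.23190717e-04, -1.09642158e-04]), 'force': array([-0.69485695,  0.04928446, -0.49041777]), 'moment': array([ 0.01469084, -0.01059415,  0.0099917 ]), 'opening': 0.9996997875942858}
{'fx': 420.1505860510121, 'fy': 420.1505860510121, 'cx': 252.36871183748767, 'cy': 186.5221709833812, 'k1': -0.131595627095167, 'xyz': array([ 721.39422147,  549.58580821, 1171.82967488]), 'attitude': array([0.03354821, 0.24304301, 0.95630957, 0.15898619])}
{'fx': 463.21593265953186, 'fy': 463.21593265953186, 'cx': 247.42501843988148, 'cy': 197.82285627476952, 'k1': -0.08391551300673002, 'xyz': array([ 411.07636622
[... 263 characters left out ...]
]), np.float64(9.800847942052426))
scene [511.81601119  78.51535087   0.        ]
top [520.58185074  74.07617582   0.        ]
stop_knob_head scene [([260.7, 196.3], 0.71)]
stop_knob_head top [([325.5, 153.8], 0.65), ([224.3, 210.7], 0.63), ([238.5, 204.9], 0.58)]
(array([ 603.24010781, -124.88054094,   26.48561054]), np.float64(282.1162010741568))
scene [532.89780388  23.52978672  78.        ]
top [ 685.65894426 -228.31299454   78.        ]
dial_wing scene [([287.8, 224.2], 0.85)]
dial_wing top [([200.9, 216.4], 0.62)]
(array([491.49818278, 137.87090191,  91.43582082]), np.float64(2.362476182920968))
scene [490.94598957 134.44261136  84.        ]
top [490.91085557 139.12885277  84.        ]
```

View pics/scene0.png

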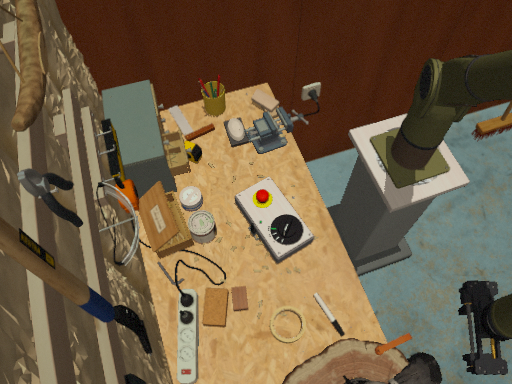

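View pics/top0.png

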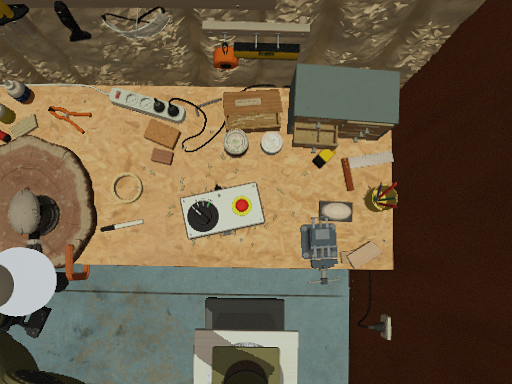

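```bash
python3 - <<'E'
from h import *
# fit box pose
P={}
def show(n,c,z):
    for x in place_of(c,n)[:3]: print(n,c,x['pixel'],round(x['score'],2),at_z(c,x['pixel'],z).round(1))
for i in range(1):
    for c in('scene','top'):
        optics.camera(c); show('stop_knob_head',c,78); show('dial_wing',c,84)
for n,z in(('tape_measure',0),('masking_tape',0),('the_hand_sander',0),('marker',0),('try_square',0)): show(n,'top',z)
for c in('scene','top'):
    im=cv2.imread(f'pics/{c}0.png'); y0,x0=(130,200) if c=='scene' else (140,150)
    cv2.imwrite(f'pics/{c}0z.png',cv2.resize(im[y0:y0+130,x0:x0+170],None,fx=4.6,fy=4.6,interpolation=cv2.INTER_CUBIC))
E
```

```text
stop_knob_head scene [261.1, 197.0] 0.71 [532.5  26.1  78. ]
dial_wing scene [285.8, 223.1] 0.61 [495.1 129.5  84. ]
dial_wing scene [239.6, 135.9] 0.15 [ 526.4 -197.4   84. ]
stop_knob_head top [239.7, 206.1] 0.5 [523.7  26.   78. ]
dial_wing top [197.5, 212.3] 0.72 [502.8 149.4  84. ]
tape_measure top [323.0, 153.6] 0.52 [ 701.8 -234.4    0. ]
masking_tape top [122.7, 188.8] 0.64 [578.  395.2   0. ]
the_hand_sander top [335.2, 211.3] 0.94 [ 519.1 -272.8    0. ]
marker top [120.4, 225.7] 0.68 [462.1 397.4   0. ]
try_square top [368.3, 170.5] 0.66 [ 650.6 -379.1    0. ]
```

The scene shows the box with the knob at about (263,196) and the dial at about (287,229). In the top view they are at about (242,206) and (203,216). The nearest bystanders are well clear of it.

View pics/scene0z.png

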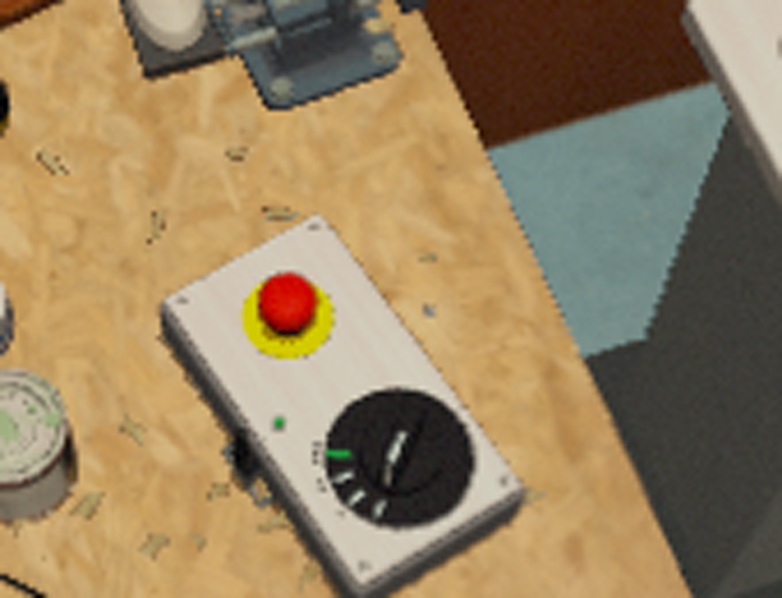

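View pics/top0z.png

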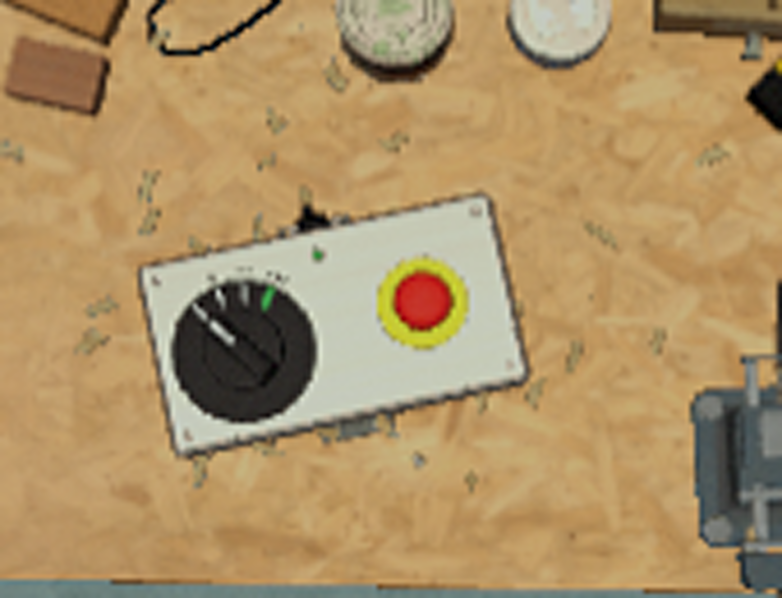

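```bash
cat > fit.py <<'E'
from h import *
from scipy.optimize import least_squares
f=lambda a,x0,y0:[((x+.5)/4.6-.5+x0,(y+.5)/4.6-.5+y0) for x,y in a]
# box corner order: (+x,+y),(+x,-y),(-x,-y),(-x,+y); then knob top(z=90), 
top=f([(141,268),(488,195),(525,378),(180,453),(422,300)],150,140)
sc=f([(362,588),(164,303),(318,216),(522,487),(288,299)],200,130)
M=np.array([[65,120],[65,-120],[-65,-120],[-65,120],[0,-60]],float); Z=[56]*4+[84]
W={'top':np.array([at_z('top',p,z)[:2] for p,z in zip(top,Z)]),'scene':np.array([at_z('scene',p,z)[:2] for p,z in zip(sc,Z)])}
def pr(q): 
    c,s=np.cos(q[2]),np.sin(q[2]); return M@np.array([[c,s],[-s,c]])+q[:2]
for k in (['top'],['scene'],['top','scene']):
    r=least_squares(lambda q:np.concatenate([(pr(q)-W[c]).ravel() for c in k]),[515,76,0.1],loss='soft_l1',f_scale=3)
    print(k,r.x,'\n',r.fun.reshape(-1,2).round(1).tolist())
q=r.x; c,s=np.cos(q[2]),np.sin(q[2])
for n,m in(('knob',(0,-60)),('dial',(-6,60)),('aerial',(73,0))): print(n,(np.array(m)@np.array([[c,s],[-s,c]])+q[:2]).round(1))
E
python3 fit.py
```

```text
['top'] [5.13296029e+02 7.88418421e+01 2.35949070e-01] 
 [[1.3, 5.5], [5.2, -2.0], [-1.6, -6.5], [-5.2, 4.1], [0.2, -0.7]]
['scene'] [5.13903727e+02 8.18013326e+01 2.51334829e-01] 
 [[1.4, 5.3], [6.7, -3.8], [-2.8, -7.6], [-8.3, 1.8], [0.9, 1.0]]
['top', 'scene'] [5.13552884e+02 8.01354074e+01 2.39514863e-01] 
 [[1.1, 6.9], [5.8, -0.3], [-0.9, -5.3], [-5.3, 5.1], [0.7, 0.6], [2.6, 3.2], [5.2, -6.5], [-4.7, -8.9], [-7.4, 1.2], [-0.1, -0.8]]
knob [527.8  21.8]
dial [493.5 137. ]
aerial [584.5  97.5]
```

Both cameras agree on the box at about (513.5, 80), yaw 0.24. The corners come out 5 mm inside the nominal size on every side, which fits an inset panel. The knob is at (528,22) and the dial at (493.5,137). I'll start moving towards the knob, staying high.

```bash
python3 -m inch '{"delta_pos":[[-0.75,-0.62,0],[-0.75,-0.62,0],[-0.75,-0.62,0],[-0.75,-0.62,0],[-0.75,-0.62,0],[-0.75,-0.62,0],[-0.75,-0.62,0],[-0.75,-0.62,0],[-0.75,-0.62,0],[-0.75,-0.62,0]],"rot":[[0,0,0],[0,0,0],[0,0,0],[0,0,0],[0,0,0],[0,0,0],[0,0,0],[0,0,0],[0,0,0],[0,0,0]]}' 1
cat > go.py <<'E'
import sys
from h import *
s=telemetry.observe(); T=R.from_quat(s['tcp_rot']); t=[float(v) for v in sys.argv[1:4]]
d=T.inv().apply(np.array(t)-s['tcp_pos'])/50
M=T.as_matrix(); a=np.degrees(np.arctan2(M[1,1],M[0,1]))
print('t',round(s['t'],2),'tcp',s['tcp_pos'].round(1),'delta',d.round(2),'yang',a.round(1),'z',M[:,2].round(3),'F',s['force'].round(1),'op',round(s['opening'],3),'q',s['joints'].round(2))
# rotvec for tool down & jaw angle argv[4]
if len(sys.argv)>4:
    b=np.radians(float(sys.argv[4])); y=np.array([np.cos(b),np.sin(b),0]); z=np.array([0,0,-1.]); x=np.cross(y,z)
    G=R.from_matrix(np.stack([x,y,z],1)); print('rot',(np.degrees((T.inv()*G).as_rotvec())/10).round(2))
E
python3 go.py 527.8 21.8 150 66.5
```

```text
t: 2.2
tcp_pos: [476.4, 133.0, 238.1]
tcp_rot: [0.199, 0.98, 0.004, 0.001]
force: [0.8, 0.2, 0.0]
opening: 0.997
t 2.2 tcp [476.4 133.  238.1] delta [-1.81 -1.66  1.75] yang 67.0 z [ 0.004  0.008 -1.   ] F [0.8 0.2 0. ] op 0.997 q [-0.19  0.53 -0.27  1.95  0.2   0.68  0.59]
rot [0.05 0.   0.05]
```

```bash
python3 -m inch '{"delta_pos":[[-0.45,-0.41,0.4],[-0.45,-0.41,0.4],[-0.45,-0.41,0.4],[-0.45,-0.41,0.4],[0,0,0]],"rot":[[0,0,0],[0,0,0],[0,0,0],[0,0,0],[0,0,0]]}' 1
python3 go.py 527.8 21.8 115 66.5; python3 - <<'E'
from h import *
for c in('scene','top'):
    im=optics.camera(c); y0,x0=(130,200) if c=='scene' else (140,150)
    cv2.imwrite(f'pics/{c}1z.png',cv2.resize(im[y0:y0+130,x0:x0+170],None,fx=4.6,fy=4.6,interpolation=cv2.INTER_CUBIC))
E
```

```text
t: 2.82
tcp_pos: [532.3, 14.4, 156.3]
tcp_rot: [0.204, 0.979, 0.004, 0.004]
force: [0.2, 0.7, 0.7]
opening: 1.003
t 2.83 tcp [532.3  14.4 156.3] delta [0.15 0.09 0.83] yang 66.5 z [ 0.009  0.007 -1.   ] F [0.2 0.7 0.7] op 1.003 q [ 0.03  0.69 -0.23  1.93  0.28  0.54  0.77]
rot [ 0.06  0.03 -0.  ]
```

View pics/scene1z.png

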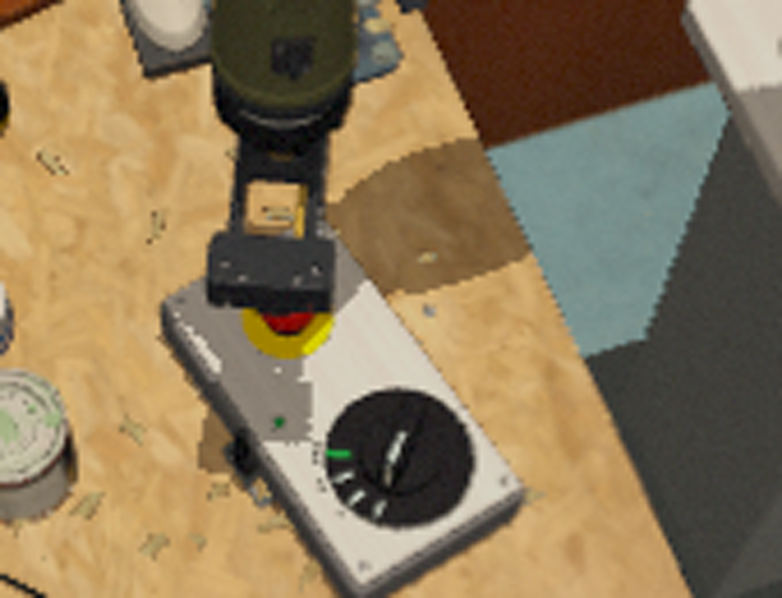

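View pics/top1z.png

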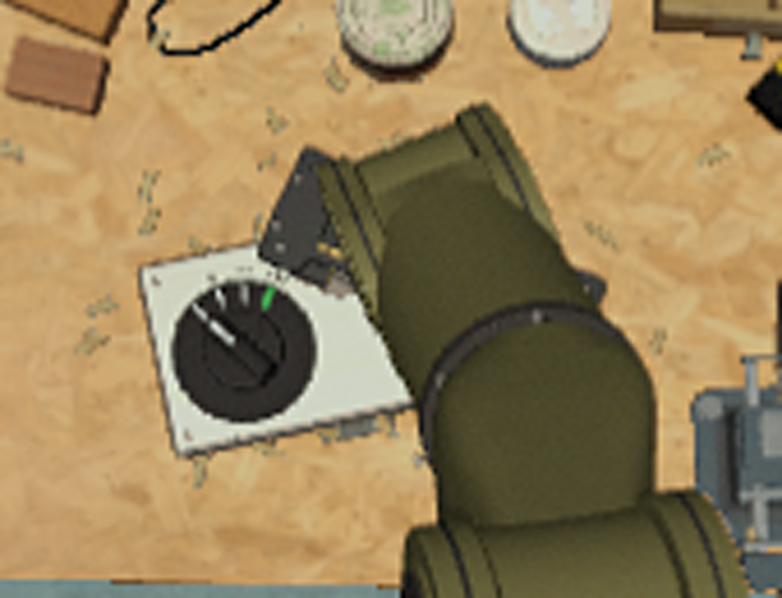

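The gripper is open above the knob, and nothing is touching. I'll descend in small steps.

```bash
python3 -m inch '{"delta_pos":[[0.08,0.05,0.25],[0.05,0.03,0.25],[0,0,0.25],[0,0,0.1],[0,0,0]],"rot":[[0.06,0.03,0],[0,0,0],[0,0,0],[0,0,0],[0,0,0]]}' 1
python3 go.py 527.8 21.8 64 66.5
```

```text
t: 3.55
tcp_pos: [527.4, 29.7, 113.5]
tcp_rot: [0.198, 0.98, 0.002, 0.001]
force: [-0.1, 0.1, -0.1]
opening: 1.0
t 3.55 tcp [527.4  29.7 113.5] delta [-0.07 -0.15  0.99] yang 67.2 z [ 0.003  0.004 -1.   ] F [-0.1  0.1 -0.1] op 1.0 q [-0.02  0.76 -0.19  1.97  0.31  0.44  0.72]
rot [0.03 0.01 0.07]
```

```bash
python3 -m inch '{"delta_pos":[[-0.04,-0.08,0.15],[-0.03,-0.07,0.2],[0,0,0.2],[0,0,0.2],[0,0,0.15],[0,0,0]],"rot":[[0,0,0.05],[0,0,0],[0,0,0],[0,0,0],[0,0,0],[0,0,0]]}' 1
python3 go.py 527.8 21.8 64 66.5
```

```text
t: 4.3
tcp_pos: [528.1, 20.3, 65.3]
tcp_rot: [0.203, 0.979, 0.002, 0.001]
force: [-0.3, -0.1, -0.1]
opening: 1.003
t 4.3 tcp [528.1  20.3  65.3] delta [0.02 0.02 0.03] yang 66.6 z [ 0.003  0.003 -1.   ] F [-0.3 -0.1 -0.1] op 1.003 q [-0.03  0.85 -0.15  1.99  0.34  0.33  0.7 ]
rot [0.03 0.01 0.01]
```

Close on the knob head.

```bash
python3 -m inch '{"delta_pos":[[0,0,0.02],[0,0,0],[0,0,0],[0,0,0],[0,0,0],[0,0,0]],"rot":[[0,0,0],[0,0,0],[0,0,0],[0,0,0],[0,0,0],[0,0,0]]}' 0.3
python3 go.py 527.8 21.8 64 66.5
```

```text
t: 5.05
tcp_pos: [529.1, 21.2, 65.1]
tcp_rot: [0.203, 0.979, 0.003, 0.002]
force: [0.4, 1.7, -0.6]
opening: 0.423
t 5.05 tcp [529.1  21.2  65.1] delta [0.03 0.   0.02] yang 66.6 z [ 0.006  0.005 -1.   ] F [ 0.4  1.7 -0.6] op 0.423 q [-0.04  0.85 -0.15  1.99  0.34  0.33  0.7 ]
rot [0.04 0.02 0.01]
```

```bash
python3 -m inch '{"delta_pos":[[0,0,0],[0,0,0],[0,0,-0.04],[0,0,-0.04],[0,0,-0.05],[0,0,-0.05],[0,0,-0.05],[0,0,-0.05],[0,0,-0.05]],"rot":[[0,0,0],[0,0,0],[0,0,0],[0,0,0],[0,0,0],[0,0,0],[0,0,0],[0,0,0],[0,0,0]]}' 0.2
python3 go.py 527.8 21.8 64 66.5
```

```text
t: 6.18
tcp_pos: [528.9, 21.3, 79.8]
tcp_rot: [0.203, 0.979, 0.003, 0.002]
force: [9.2, 0.7, -42.5]
opening: 0.427
t 6.17 tcp [528.9  21.3  79.8] delta [ 0.03 -0.    0.32] yang 66.6 z [ 0.005  0.006 -1.   ] F [  9.2   0.7 -42.5] op 0.427 q [-0.02  0.82 -0.16  1.98  0.33  0.36  0.71]
rot [0.04 0.01 0.01]
```

It rose 14.7 mm with the force climbing, so it's at the hard stop. I'll hold, relax a little, then open.

```bash
python3 -m inch '{"delta_pos":[[0,0,0],[0,0,0.01],[0,0,0]],"rot":[[0,0,0],[0,0,0],[0,0,0]]}' 0.2
python3 -m inch '{"delta_pos":[[0,0,0],[0,0,0],[0,0,0],[0,0,0],[0,0,0]],"rot":[[0,0,0],[0,0,0],[0,0,0],[0,0,0],[0,0,0]]}' 1
python3 go.py 527.8 21.8 80 66.5
```

```text
t: 6.55
tcp_pos: [529.1, 21.3, 79.4]
tcp_rot: [0.203, 0.979, 0.003, 0.002]
force: [0.8, -0.3, -5.1]
opening: 0.426
t: 7.18
tcp_pos: [528.5, 20.3, 80.1]
tcp_rot: [0.203, 0.979, 0.002, 0.002]
force: [0.1, 0.9, 0.5]
opening: 0.965
t 7.17 tcp [528.5  20.3  80.1] delta [0.02 0.02 0.  ] yang 66.5 z [ 0.004  0.004 -1.   ] F [0.1 0.9 0.5] op 0.965 q [-0.02  0.82 -0.16  1.98  0.33  0.36  0.71]
rot [0.03 0.01 0.  ]
```

```bash
python3 -m inch '{"delta_pos":[[0,0,-0.2],[0,0,-0.4],[0,0,-0.5],[0,0,-0.4],[0,0,-0.2],[0,0,0]],"rot":[[0,0,0],[0,0,0],[0,0,0],[0,0,0],[0,0,0],[0,0,0]]}' 1
python3 go.py 493.5 137 150 140
```

```text
t: 7.92
tcp_pos: [528.0, 19.8, 169.9]
tcp_rot: [0.203, 0.979, 0.002, 0.002]
force: [0.1, 0.4, 0.3]
opening: 1.0
t 7.92 tcp [528.   19.8 169.9] delta [1.57 1.87 0.4 ] yang 66.6 z [ 0.005  0.004 -1.   ] F [0.1 0.4 0.3] op 1.0 q [ 0.03  0.67 -0.24  1.93  0.28  0.57  0.76]
rot [ 0.02  0.03 -7.34]
```

```bash
python3 -m inch '{"delta_pos":[[0.5,0.6,0],[0.5,0.6,0],[0.5,0.6,0],[0,0,0],[0,0,0],[0,0,0],[0,0,0],[0,0,0],[0,0,0],[0,0,0]],"rot":[[0,0,0],[0,0,0],[0,0,0],[0,0,-0.9],[0,0,-0.9],[0,0,-0.9],[0,0,-0.9],[0,0,-0.9],[0,0,-0.9],[0,0,-0.9]]}' 1
python3 go.py 493.5 137 150 140;python3 - <<'E'
from h import *
im=optics.camera('scene'); y0,x0=(130,200)
cv2.imwrite('pics/scene2z.png',cv2.resize(im[y0:y0+130,x0:x0+170],None,fx=4.6,fy=4.6,interpolation=cv2.INTER_CUBIC))
E
```

```text
t: 9.18
tcp_pos: [489.6, 135.0, 162.7]
tcp_rot: [-0.356, 0.934, 0.001, -0.004]
force: [-0.6, -0.2, -0.6]
opening: 1.001
t 9.18 tcp [489.6 135.  162.7] delta [-0.09 -0.02  0.25] yang 131.7 z [-0.008 -0.    -1.   ] F [-0.6 -0.2 -0.6] op 1.001 q [-0.03  0.7  -0.53  1.97  0.58  0.63  1.35]
rot [ 0.03 -0.03 -0.83]
```

View pics/scene2z.png

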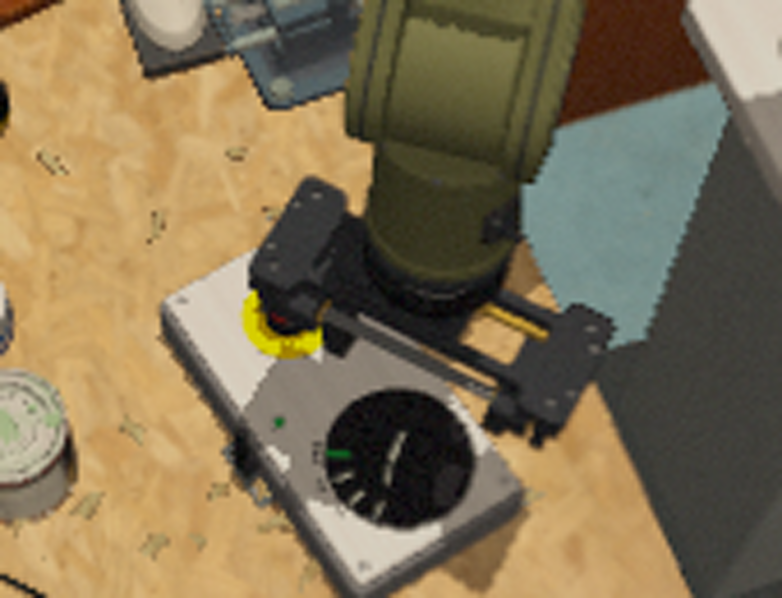

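```bash
python3 -m inch '{"delta_pos":[[0,0,0.1],[-0.05,-0.02,0.15],[-0.02,0,0.3],[0,0,0.3],[0,0,0]],"rot":[[0,0,-0.4],[0,0,-0.4],[0,0,0],[0,0,0],[0,0,0]]}' 1
python3 go.py 493.5 137 75 140
python3 - <<'E'
from h import *
f=lambda x,y:((x+.5)/4.6-.5+150,(y+.5)/4.6-.5+140)
a,b=at_z('top',f(210,318),101),at_z('top',f(268,380),101); d=a-b
print(a,b,(a+b)/2,np.linalg.norm(d),np.degrees(np.arctan2(d[1],d[0])))
E
```

```text
t: 9.85
tcp_pos: [490.5, 135.8, 115.2]
tcp_rot: [-0.419, 0.908, 0.002, -0.007]
force: [-0.3, 0.2, -0.6]
opening: 1.0
t 9.85 tcp [490.5 135.8 115.2] delta [-0.07 -0.04  0.8 ] yang 139.6 z [-0.014 -0.002 -1.   ] F [-0.3  0.2 -0.6] op 1.0 q [-0.06  0.78 -0.5   2.    0.7   0.55  1.39]
rot [ 0.05 -0.06 -0.04]
[511.83866246 154.54011388 101.        ] [473.4453685  117.00126065 101.        ] [492.64201548 135.77068727 101.        ] 53.695535415066615 44.35529570359708
```

```bash
python3 -m inch '{"delta_pos":[[-0.04,-0.02,0.2],[-0.02,0,0.2],[0,0,0.2],[0,0,0.15],[0,0,0.03],[0,0,0]],"rot":[[0.05,-0.06,0],[0,0,0],[0,0,0],[0,0,0],[0,0,0],[0,0,0]]}' 1
python3 go.py 493 136.4 75 140
```

```text
t: 10.6
tcp_pos: [493.4, 137.9, 74.3]
tcp_rot: [-0.419, 0.908, 0.0, 0.0]
force: [-0.5, -0.1, 0.1]
opening: 1.0
t 10.6 tcp [493.4 137.9  74.3] delta [ 0.03 -0.01 -0.01] yang 139.5 z [ 0.  0. -1.] F [-0.5 -0.1  0.1] op 1.0 q [-0.12  0.85 -0.41  2.02  0.78  0.44  1.31]
rot [ 0.    0.   -0.05]
```

```bash
python3 -m inch '{"delta_pos":[[0.02,0,0],[0,0,0],[0,0,0],[0,0,0],[0,0,0],[0,0,0],[0,0,0],[0,0,0],[0,0,0],[0,0,0]],"rot":[[0,0,0],[0,0,0],[0,0,0],[0,0,0],[0,0,0],[0,0,0],[0,0,0],[0,0,0],[0,0,0],[0,0,0]]}' 0
python3 go.py 493 136.4 75 140;python3 - <<'E'
from h import *
print(telemetry.observe()['moment'])
im=optics.camera('scene'); y0,x0=(130,200)
cv2.imwrite('pics/scene3z.png',cv2.resize(im[y0:y0+130,x0:x0+170],None,fx=4.6,fy=4.6,interpolation=cv2.INTER_CUBIC))
E
```

```text
t: 11.85
tcp_pos: [494.8, 135.9, 75.1]
tcp_rot: [-0.418, 0.909, -0.001, 0.002]
force: [1.0, -1.4, -0.2]
opening: 0.16
t 11.85 tcp [494.8 135.9  75.1] delta [0.02 0.03 0.  ] yang 139.4 z [ 0.004 -0.    -1.   ] F [ 1.  -1.4 -0.2] op 0.16 q [-0.11  0.84 -0.41  2.02  0.78  0.43  1.3 ]
rot [-0.02  0.01 -0.06]
[ 0.01908244 -0.11620868 -0.00948314]
```

View pics/scene3z.png

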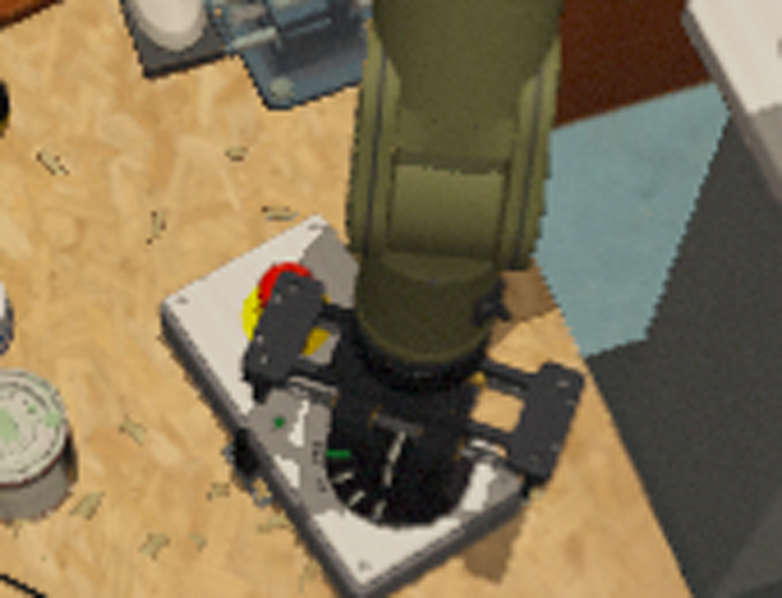

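The wing is gripped (opening 14 mm) and the red head sits visibly higher, at zoom (285,280). Now I'll turn clockwise, which is +z in the tool frame.

```bash
python3 -m inch '{"delta_pos":[[0,0,0],[0,0,0],[0,0,0],[0,0,0],[0,0,0],[0,0,0]],"rot":[[0,0,0.4],[0,0,0.7],[0,0,0.7],[0,0,0.7],[0,0,0.7],[0,0,0]]}' 0
python3 go.py 493 136.4 75 67; python3 -c "
from h import *
print(telemetry.observe()['moment'])"
```

```text
t: 12.65
tcp_pos: [494.5, 136.3, 75.1]
tcp_rot: [-0.144, 0.99, -0.0, 0.002]
force: [1.4, -1.2, -0.7]
opening: 0.155
t 12.65 tcp [494.5 136.3  75.1] delta [0.03 0.01 0.  ] yang 106.5 z [ 0.004  0.    -1.   ] F [ 1.4 -1.2 -0.7] op 0.155 q [-0.2   0.83 -0.27  2.03  0.59  0.36  0.92]
rot [0.   0.02 3.95]
[-0.20901986 -0.27090976  0.0696891 ]
```

```bash
python3 -m inch '{"delta_pos":[[0,0,0],[0,0,0],[0,0,0],[0,0,0],[0,0,0],[0,0,0],[0,0,0],[0,0,0]],"rot":[[0,0,0.5],[0,0,0.7],[0,0,0.7],[0,0,0.7],[0,0,0.7],[0,0,0.6],[0,0,0.2],[0,0,0]]}' 0
python3 go.py 493 136.4 75 66; python3 - <<'E'
from h import *
print(telemetry.observe()['moment'])
for c in('scene','top'):
    im=optics.camera(c); y0,x0=(130,200) if c=='scene' else (140,150)
    cv2.imwrite(f'pics/{c}4z.png',cv2.resize(im[y0:y0+130,x0:x0+170],None,fx=4.6,fy=4.6,interpolation=cv2.INTER_CUBIC))
E
```

```text
t: 13.65
tcp_pos: [494.6, 137.1, 75.1]
tcp_rot: [0.212, 0.977, 0.002, 0.002]
force: [1.3, -0.9, 0.3]
opening: 0.159
t 13.65 tcp [494.6 137.1  75.1] delta [ 0.02 -0.02  0.  ] yang 65.5 z [ 0.004  0.002 -1.   ] F [ 1.3 -0.9  0.3] op 0.159 q [-0.29  0.82 -0.12  2.03  0.29  0.3   0.5 ]
rot [ 0.02  0.01 -0.05]
[-0.3103863  -0.26896429  0.19098032]
```

View pics/scene4z.png

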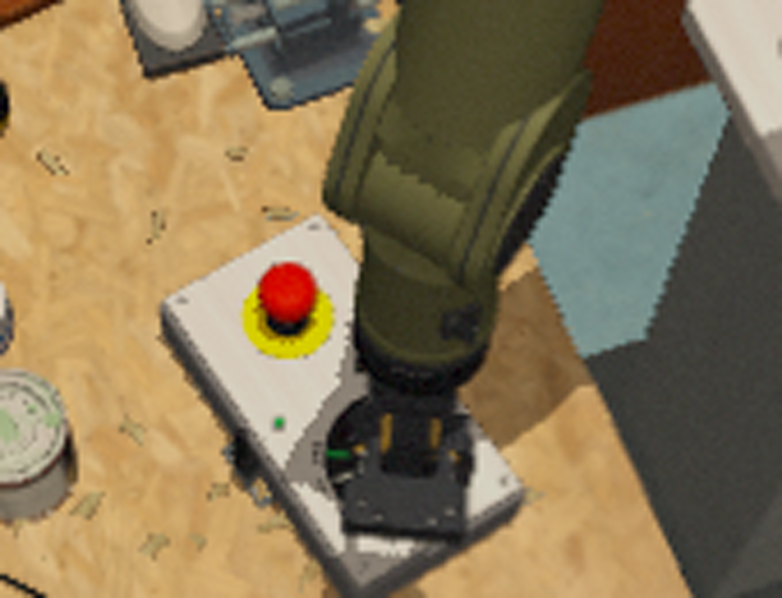

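View pics/top4z.png

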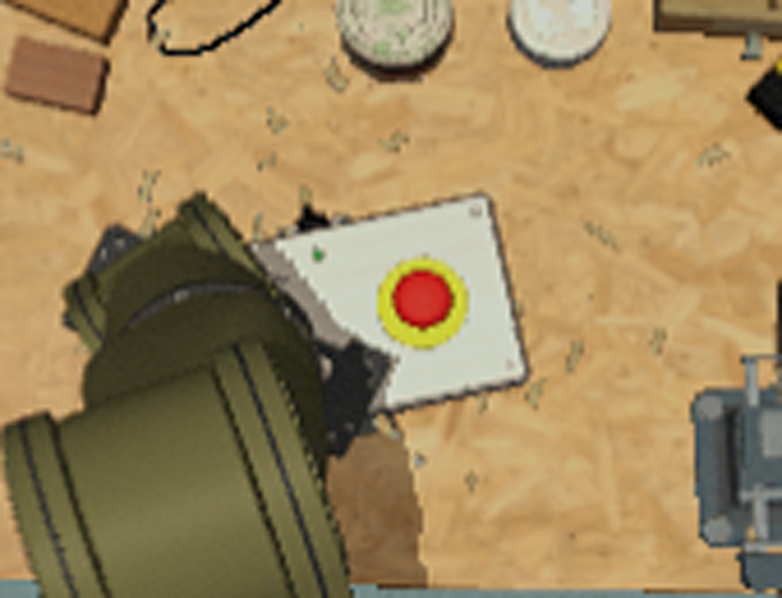

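The knob is out, with its dark stem showing under the head at (288,325). The jaws turned 74° (1.29 rad) without the opening changing. Now I'll hold for more than 3 s.

```bash
Z='x'; for i in 1 2 3; do python3 -m inch '{"delta_pos":[[0,0,0],[0,0,0],[0,0,0],[0,0,0],[0,0,0],[0,0,0],[0,0,0],[0,0,0],[0,0,0],[0,0,0]],"rot":[[0,0,0],[0,0,0],[0,0,0],[0,0,0],[0,0,0],[0,0,0],[0,0,0],[0,0,0],[0,0,0],[0,0,0]]}' 0 | tail -1; python3 go.py 493 136.4 75 66; done; python3 -c "
from h import *
print(telemetry.observe()['moment'])"
```

```text
opening: 0.161
t 15.0 tcp [494.6 137.   75.1] delta [ 0.02 -0.02  0.  ] yang 65.6 z [ 0.004  0.003 -1.   ] F [ 2.  -0.8 -1.1] op 0.161 q [-0.29  0.82 -0.12  2.03  0.29  0.3   0.5 ]
rot [ 0.02  0.01 -0.04]
opening: 0.158
t 16.25 tcp [494.6 137.1  75.1] delta [ 0.02 -0.03  0.  ] yang 65.6 z [ 0.004  0.003 -1.   ] F [ 1.5 -1.   0.2] op 0.158 q [-0.29  0.82 -0.12  2.03  0.29  0.3   0.5 ]
rot [ 0.02  0.01 -0.04]
opening: 0.156
t 17.5 tcp [494.6 137.   75.1] delta [ 0.02 -0.02  0.  ] yang 65.6 z [ 0.004  0.003 -1.   ] F [ 2.3 -1.6 -0.2] op 0.156 q [-0.29  0.82 -0.12  2.03  0.29  0.3   0.5 ]
rot [ 0.02  0.01 -0.04]
[-0.35712303 -0.19916116  0.08750474]
```

```bash
python3 - <<'E'
from h import *
im=optics.camera('scene'); optics.camera('top'); cv2.imwrite('pics/scene5.png',im)
for n,c in(('masking_tape','top'),('marker','top'),('the_hand_sander','top'),('try_square','top'),('tape_measure','top')):
    r=place_of(c,n); print(n,r and (r[0]['pixel'],round(r[0]['score'],2)))
r=place_of('scene','stop_knob_head'); print(r[0], at_z('scene',r[0]['pixel'],92))
print(env.close_job())
E
```

```text
masking_tape ([122.9, 188.7], 0.75)
marker ([120.0, 223.3], 0.77)
the_hand_sander ([335.1, 210.9], 0.66)
try_square []
tape_measure ([324.0, 156.9], 0.7)
{'pixel': [258.9, 192.6], 'score': 0.68} [536.27623578  17.18714506  92.        ]
the job is handed in; nothing more can be done
None
```

View pics/scene5.png

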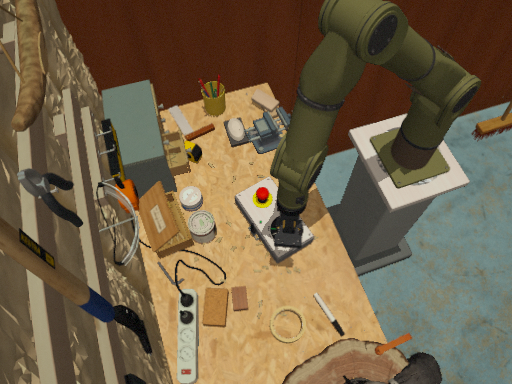

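I pulled the stop knob out to its stop, turned the dial clockwise to the green mark, and handed the job in at about 18 s with the gripper still holding the dial. No verdict is reported.

- **Stop knob:** it rose about 14.7 mm, and the pull force climbed to 42 N at the hard stop, which is well below the 120 N wrist limit. I relaxed the pull and let go. Later pictures show it still out, with the stem visible under the red head.
- **Dial:** I gripped the wing (opening 14 mm) and turned it 74°, about 1.29 rad. I worked the angle out from the jaws, because the gripper hides the pointer. It held for 3.9 s without drift, with the spring's return torque still felt at the wrist.
- **Loose things:** four of the five were found where they started, to within a few pixels. The network did not find the try square in the last top picture, but it lies undisturbed in the final scene picture at about (200,130), and the arm never went near it.
- **Disagreement:** the network's point for the pulled-out knob is about 10 mm off from where I grasped it. The calibrated fit and the grasp itself matched, so I put this down to network error.

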